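# Clamp a glazed tile in the workshop jig

## Task

Slide the loose tile along the jig's board until it bears squarely and flush against the rubber-faced fence, near its middle, and press it there for a moment with some 5 to 15 newtons, then push the red clamp handle over (a fingertip is enough) until it snaps past centre onto its stop, so that the clamp holds the tile where it bears on the fence. Push gently (never more than 18 newtons on the tile, 25 on the jig and its clamp) and leave the jar, the cup and the tool case where they are.

Things in the scene. Friction and masses are not known exactly. Their poses are not given: they have to be found in the camera images.
- jig: Plywood board 280 (x) x 160 (y) x 18 mm, fixed to the table, carrying the fence and the toggle clamp. Origin: centre of its underside; z up. Its x axis runs along the board from the open end (-x) towards the fence and clamp (+x). The clamp lies on the centre line y = 0.
- fence: Adjustable fence across the board: a dark strip 144 mm long (along y), 14 mm thick with its rubber face, top 20 mm above the board, on two short guide rails at the board's edges. The pose is that of the fixed rails, not of the strip: the strip's face (looking to -x) is set somewhere within 15 mm in x either side of this origin (jig x = -3 to +27 mm), locked, square. Rubber yields 0.1 mm per N.
- tile: Loose fired tile, terracotta with blue glazed top, 60 (x) x 120 (y) x 16 mm, about 0.25 kg, flat on the board's top, its long edges roughly along the fence, 10 to 80 mm short of it and turned up to 10 degrees. Origin: centre of its underside; x towards the fence. Home, its origin is 30 mm on the -x side of the strip's face. Board friction on it is 1 to 4 N; pushed off-square it may jam.
- handle_grip (a point): Centre of the red cross grip at the free end of the clamp handle: a rounded bar 62 mm long along the jig's y axis, 22 mm thick. It is 100 mm from the handle's pivot. The steel shaft below it is 12 mm thick.
- clamp_handle (a joint): Clamp handle angle q (rad). 0: upright, clamp open. Grows as the grip swings away from the tile towards jig +x and down: grip centre in the jig frame = (80 + 100 sin q, 0, 50 + 100 cos q) mm. A spring holds it at 0 and resists with about 8 N at the grip at first, falling to none at dead centre, q = 0.75; short of that it springs back, beyond it it snaps to a rigid stop at 1.02 and stays locked.
- glaze_jar: Bystander: orange jar, 76 mm across, 100 mm high, loose. Origin: centre of its underside.
- bisque_cup: Bystander: pale cup, 84 mm across, 85 mm high, loose. Origin: centre of its underside.
- tool_case: Bystander: flat case with a teal lid, 94 x 204 x 52 mm, loose. Origin: centre of its underside.
- clamp_pivot (a point): Pivot of the clamp handle, at jig x = +80, y = 0, z = +50 mm; the pivot axis is the jig's y axis.
- clamp_pad (a point): Foot of the 20 mm rubber pad at the tip of the steel hold-down arm, which the handle lowers onto the tile by a linkage; it lands at jig x = -15 mm and holds by a spring (about 10 N). While the clamp is open the arm rises at 23 degrees from jig x = +55 mm towards -x, its tip above the tile at about jig x = -10 mm, all below 95 mm over the table.
Not all that is in view belongs to the job. Of the things like the tile, leave any that is pink; of the rest the smaller one is meant.

How it is judged:
On the way, in this order (a step that is already met when the one before it is completed fails the run):
1. the tile lies square against the fence, pressed on it with at least 4 N for 0.1 s, while the clamp is still open (angle between the x axis of tile and the x axis of fence, either way round below 0.035 rad and contact force between tile and fence above 4 N and value of joint clamp_handle below 0.3 rad), for 0.1 s.
2. the clamp handle has snapped past centre to its stop (value of joint clamp_handle above 0.98 rad), for 0.2 s.
At the end, for the whole second after the job is handed in: The clamp handle rests at its stop (beyond 0.98 rad), and the tile lies still and flat, still bearing on the fence (at least 0.1 N), within 0.035 rad of square to it and within 25 mm of the fence's middle (value of joint clamp_handle above 0.98 rad and contact force between tile and fence above 0.1 N and angle between the x axis of tile and the x axis of fence, either way round below 0.035 rad and y of tile in the frame of fence between -0.025 and 0.025 m and angle between tile's own z axis and vertical below 0.05 rad and linear speed of tile below 0.01 m/s); the robot touches nothing.
It fails at once if the fingers press on the tile with more than 18 N (contact force between the fingers and tile above 18 N).
It fails at once if the robot presses on the jig, its fence or its clamp with more than 25 N (contact force between any of the arm, the fingers and jig above 25 N).
It fails at once if the jar, the cup or the tool case is moved by more than 15 mm (distance of any of glaze_jar, bisque_cup, tool_case from where it was at the start of the episode above 0.015 m).
It also fails if it takes over 58 s, if anything falls off the work surface, if the arm or the gripper's body presses on something with over 40 N, if the wrist force passes 120 N, or if a joint passes its speed limit or range.

## Robot

A 7-joint arm with a two-finger parallel gripper is mounted at the origin on the work surface. World frame = base frame: x ahead of the robot, y to its left, z up, the work surface at z = 0. Lengths are in m, angles in rad, forces in N, time in s.
With the tool pointing down it reaches from about 0.4 to 0.9 m from the base axis. Payload 5.5 kg.
Tool frame: the origin (TCP) lies between the finger pads; the fingertips stand 25 mm ahead of it and the grasp point (between the pads) lies 6 mm ahead of it; z points along the fingers, y is the line along which they close (so a half turn about z gives the same grasp; the last joint's range is limited). The gripper opens to 85 mm and grips with 20 to 120 N. Pads are 22 mm wide; open, the fingers measure 114 mm over their backs; the gripper's body (76 mm by 85 mm) begins 54 mm behind the grasp point. The pads swing forward as they close: fully open they stand 13 mm farther back than shut.
Start: joints at [1.558, 0.501, -0.427, 1.55, 0.221, 1.138, -0.21], TCP at [0.177, -0.625, 0.256] pointing down, gripper open.
Joint ranges: [-2.88, 2.88], [-0.31, 2.03], [-1.54, 1.56], [0.2, 2.42], [-1.41, 4.55], [0.19, 2.02], [-2.57, 2.57]. Speed limits (rad/s): [2.57, 2.57, 3.14, 3.14, 3.14, 3.14, 3.14].

## Interface

Orientations are given as a unit quaternion [x, y, z, w].
In Python, from station import arm, imaging gives the robot as it stands.
- The arm moves only by the tool send_rows, never from a script. Its argument "commands" is text: rows parted by semicolons, each of 7 numbers parted by spaces: the shift along the tool's x, y, z in mm, then the turn, a rotation vector about the tool's x, y, z in rad, then the opening, from 0 (shut) to 1 (fully open). A call has 1 to 20 rows; each row is the pose to reach, as a shift and turn from the pose commanded when the call began, along the tool's axes at that moment; what a row does not reach only later rows make up. A row lasts 1/8 s, in which the tool goes at most 62.5 mm and 10.7 degrees, less where a joint would pass 70% of its speed; a pose out of reach is approached as far as the arm can. A call with a gripper value outside its range is refused whole. The fingers move at their own pace and stop on an object; "newtons" is the grip in N (left out, the last holds). Time passes only in rows, so rows that repeat a pose let the fingers close. It gives the time, the measured TCP pose, the force, the opening and the grip force at its end, in the units of the state.
- arm.observe(): the state, without advancing time (a new reading comes with each control period).
- imaging.read_camera(name): name is "scene" or "top" or "wrist"; returns the picture (384x512x3 uint8, red, green, blue); there is no depth.
- imaging.camera_info(name): a dict with "fx", "fy", "cx", "cy" (pixels), "k1" (the pictures are not rectified: a ray, as slopes to the right and down, at radius r is drawn at 1 + k1 r^2 times it, then the intrinsics apply), "extrinsics" (4x4, takes a point from world to camera coordinates). Camera axes: x right, y down, z forward; pixel columns grow to the right and rows downward; lengths in m; the calibration is good to about 2 mm. A picture is of the moment at which its call begins: read the wrist's pose just before it. camera_info takes no time and is no camera call; for the wrist camera it gives the pose at the moment of the call.
- arm.job_done(): hands the job in; it is judged then, once.
The state is a dict: "time_s": time; "joint_positions": joint angles; "joint_vel": joint speeds; "joint_efforts": joint torques, N m; "position": TCP position; "tool_rot": TCP orientation; "ft_force": force on the tool from outside, world axes, zero at the start; "ft_torque": the same for the moment, N m; "opening": opening from 0.0 (shut) to 1.0 (fully open); "finger_force": force on a finger pad.
Only numpy, scipy, OpenCV 4.12 (cv2) and the standard library are available. Lean on these libraries where they do the work, as an engineer would, in place of code of your own. Each camera call takes 0.05 s, during which the arm holds its last target. There are 200 camera calls.

## Working session

There is one attempt and no reset: what is moved stays moved. The work goes in short steps, Python scripts to look and compute and a tool call to move; the robot and the scene stay as the last step left them, time stands still between calls to the robot, and variables do not carry over. Pictures are saved under pics/ and viewed, at most 11 in all, crops included, and the job is handed in when it is done.

Besides the shell and the picture viewer there is one more tool, called after "Call:" as a command line: name --argument value ..., lists and objects as JSON in quotes. send_rows: Moves the arm, as the interface text tells. Its arguments: {"type":"object","properties":{"commands":{"type":"string"},"newtons":{"type":"number"}},"required":["commands"]}

```bash
mkdir -p pics; ls; python3 - <<'E'
from station import arm, imaging
import cv2,numpy as np
s=arm.observe(); print(s['time_s'],s['position'],s['tool_rot'],s['opening'])
ims=[]
for n in('scene','top'):
    im=imaging.read_camera(n)[:,:,::-1]; cv2.imwrite(f'pics/{n}0.png',im)
    c=imaging.camera_info(n); print(n,{k:np.round(v,4).tolist() for k,v in c.items()})
E
```

```text
pics
0.0 [ 0.17678838 -0.6248122   0.25525502] [ 9.90503699e-01  1.37482556e-01 -8.92715311e-05 -9.80087961e-04] 1.0004965491553688
scene {'fx': 362.1791, 'fy': 362.1791, 'cx': 251.222, 'cy': 192.7509, 'k1': -0.0612, 'extrinsics': [[-0.488, 0.8728, 0.0114, 0.27], [0.638, 0.3656, -0.6777, -0.3005], [-0.5956, -0.3234, -0.7353, 1.4899], [0.0, 0.0, 0.0, 1.0]]}
top {'fx': 383.6915, 'fy': 383.6915, 'cx': 253.9397, 'cy': 190.0782, 'k1': -0.1163, 'extrinsics': [[0.0283, -0.9996, -0.0043, -0.0195], [-0.9978, -0.028, -0.0609, 0.5897], [0.0608, 0.006, -0.9981, 1.2049], [0.0, 0.0, 0.0, 1.0]]}
```

View pics/scene0.png

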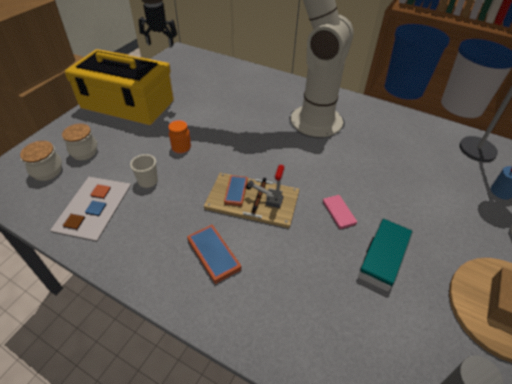

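View pics/top0.png

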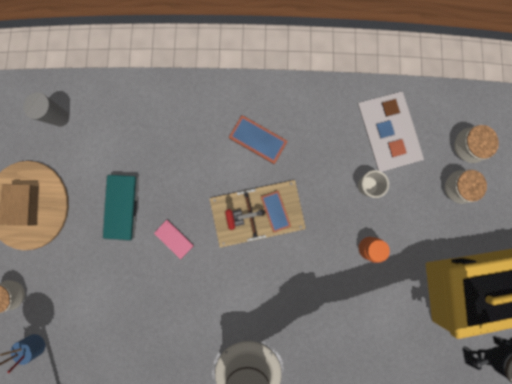

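The top view shows three tile-like things: a blue/terracotta tile on the board at about (275,210), a larger blue/terracotta one on the table at (258,138), and a pink one at (173,238). The one on the board is meant: it isn't pink, and it's the smaller of the two left. I'll confirm it in a crop and measure.

```bash
cat > h.py <<'E'
import cv2,numpy as np
from station import arm,imaging
def rays(c,px):
    K=np.array([[c['fx'],0,c['cx']],[0,c['fy'],c['cy']],[0,0,1]],float)
    n=cv2.undistortPoints(np.array(px,float).reshape(-1,1,2),K,np.array([c['k1'],0,0,0.]))[:,0]
    E=np.array(c['extrinsics']);R,t=E[:3,:3],E[:3,3]
    return -R.T@t,np.c_[n,np.ones(len(n))]@R
def onplane(c,px,z):
    o,d=rays(c,px); return (o+d*((z-o[2])/d[:,2])[:,None])
def meet(c1,p1,c2,p2):
    o1,d1=rays(c1,[p1]);o2,d2=rays(c2,[p2]);A=np.c_[d1[0],-d2[0]]
    s=np.linalg.lstsq(A,o2-o1,rcond=None)[0];a=o1+s[0]*d1[0];b=o2+s[1]*d2[0]
    return (a+b)/2,np.linalg.norm(a-b)
def blob(im,lo,hi,roi=None):
    m=cv2.inRange(cv2.cvtColor(im,cv2.COLOR_BGR2HSV),np.array(lo),np.array(hi))
    if roi: k=np.zeros_like(m);x0,y0,x1,y1=roi;k[y0:y1,x0:x1]=255;m&=k
    cs,_=cv2.findContours(m,cv2.RETR_EXTERNAL,cv2.CHAIN_APPROX_NONE)
    return max(cs,key=cv2.contourArea)
E
python3 - <<'E'
from h import *
np.set_printoptions(precision=4,suppress=True)
C={n:imaging.camera_info(n) for n in('scene','top')}
I={n:cv2.imread(f'pics/{n}0.png') for n in C}
cv2.imwrite('pics/crop0.png',cv2.resize(I['top'][110:260,150:320],None,fx=4,fy=4,interpolation=cv2.INTER_CUBIC))
b=blob(I['top'],(95,90,60),(125,255,255),(255,180,300,240))
s=blob(I['scene'],(95,90,60),(125,255,255),(210,165,255,215))
def cen(c): return c.reshape(-1,2).mean(0)
rt,rs=cv2.minAreaRect(b),cv2.minAreaRect(s);print(rt,rs)
print('tile',meet(C['top'],rt[0],C['scene'],rs[0]))
bx=onplane(C['top'],cv2.boxPoints(rt),.034)[:,:2];print(bx,np.linalg.norm(np.diff(bx,axis=0),axis=1))
lo,hi=(0,150,90),(6,255,255)
gt=cv2.minAreaRect(blob(I['top'],lo,hi,(215,195,245,240)));gs=cv2.minAreaRect(blob(I['scene'],lo,hi,(268,155,295,185)))
print(gt,gs,'grip',meet(C['top'],gt[0],C['scene'],gs[0]))
w=blob(I['top'],(10,60,90),(28,255,255),(200,170,315,255))
rw=cv2.minAreaRect(w);print(rw);bw=onplane(C['top'],cv2.boxPoints(rw),.018)[:,:2];print(bw,bw.mean(0),np.linalg.norm(np.diff(bw,axis=0),axis=1))
for i in range(3):
    d=bw[i+1]-bw[i];print(np.degrees(np.arctan2(d[1],d[0])))
for n,r in(('jar',(355,230,395,270)),):
    q=cv2.minEnclosingCircle(blob(I['top'],(5,150,90),(15,255,255),r));print(n,q,onplane(C['top'],[q[0]],.1))
print('cup',onplane(C['top'],[(375,183)],.085))
E
```

```text
((275.4415588378906, 211.16769409179688), (31.00773811340332, 11.815113067626953), 70.55996704101562) ((235.70587158203125, 188.67648315429688), (12.369316101074219, 22.79834747314453), 14.03624439239502)
tile (array([ 0.5251, -0.0731,  0.031 ]), np.float64(0.0015044418387522578))
[[ 0.5635 -0.0376]
 [ 0.5768 -0.0723]
 [ 0.486  -0.1069]
 [ 0.4728 -0.0723]] [0.0372 0.0972 0.037 ]
((229.8378448486328, 219.02703857421875), (18.741485595703125, 6.247161388397217), 80.53767395019531) ((279.2000427246094, 171.4000244140625), (5.692099571228027, 13.914020538330078), 18.43494987487793) grip (array([0.4981, 0.0618, 0.1513]), np.float64(0.0008352886095706107))
((275.6588439941406, 208.96469116210938), (50.327857971191406, 49.02627944946289), 77.47119140625)
[[ 0.5905  0.0216]
 [ 0.6288 -0.1303]
 [ 0.4733 -0.1686]
 [ 0.4356 -0.0176]] [ 0.532  -0.0737] [0.1566 0.1602 0.1557]
-75.8364276408229
-166.16185196326194
104.01742190755895
jar ((373.5, 250.5), 14.983424186706543) [[ 0.4145 -0.3651  0.1   ]]
cup [[ 0.6179 -0.3715  0.085 ]]
```

View pics/crop0.png

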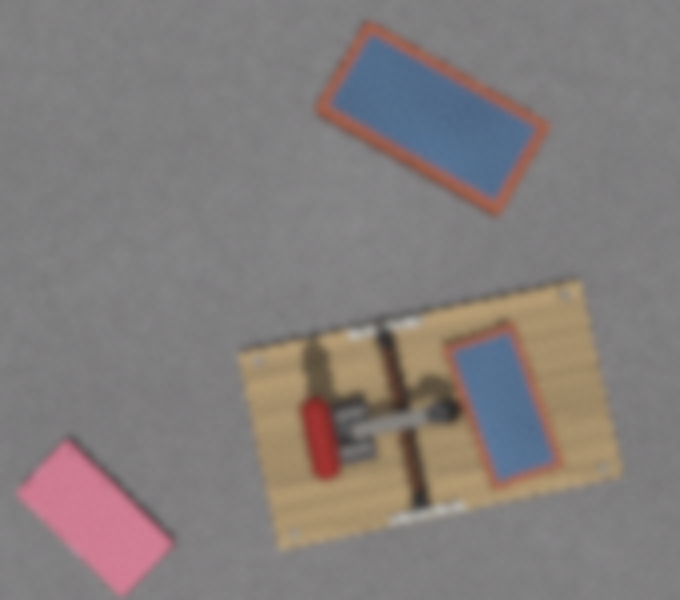

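The crop confirms it: the small tile on the board is at crop (505,405), ahead of the fence at (400,410). The larger one is at crop (430,115) and the pink one at (95,515). I'll move the wrist camera over the jig, rising first to clear the tool box.

Call:
send_rows --commands "0 0 -60 0 0 0 1; 0 0 -120 0 0 0 1; 50 -35 -150 0 0 -0.15 1; 455 -313 -130 0 0 -1.53 1; 455 -313 -130 0 0 -1.53 1; 455 -313 -130 0 0 -1.53 1; 455 -313 -130 0 0 -1.53 1; 455 -313 -130 0 0 -1.53 1; 455 -313 -130 0 0 -1.53 1; 455 -313 -130 0 0 -1.53 1; 455 -313 -130 0 0 -1.53 1; 455 -313 -130 0 0 -1.53 1; 455 -313 -130 0 0 -1.53 1"

```text
time_s: 1.72
position: [0.5292, -0.2006, 0.3858]
tool_rot: [0.619, 0.785, -0.0, -0.0]
ft_force: [0.5, 0.2, -0.7]
opening: 1.0
finger_force: 0.0
```

```bash
python3 - <<'E'
from h import *
import pickle
np.set_printoptions(precision=4,suppress=True)
s=arm.observe();print(s['time_s'],s['position'],s['tool_rot'],s['ft_force'],s['joint_positions'])
c=imaging.camera_info('wrist');im=imaging.read_camera('wrist')[:,:,::-1]
cv2.imwrite('pics/w1.png',im);pickle.dump((c,s),open('w1.pkl','wb'))
E=np.array(c['extrinsics']);print(-E[:3,:3].T@E[:3,3],E[2,:3],c['fx'],c['k1'])
E
```

```text
1.725 [ 0.5292 -0.2006  0.3858] [ 0.6193  0.7852 -0.0004 -0.0005] [ 0.5358  0.1888 -0.7098] [ 1.0432  0.3418 -0.9346  1.5846  0.2797  1.3582  0.3116]
[ 0.5133 -0.1303  0.5034] [ 0.0644 -0.2764 -0.9589] 281.4658577622052 0.02169906166802106
```

View pics/w1.png

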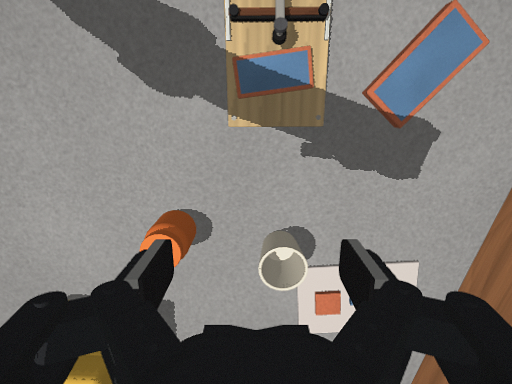

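The wrist view shows the tile at (273,72), the fence strip at (280,14) and the board's open end at row 125. I'll move forward for a better view of the fence.

Call:
send_rows --commands "60 0 20 0 0 0 1; 120 0 40 0 0 0 1; 170 0 50 0 0 0 1; 170 0 50 0 0 0 1; 170 0 50 0 0 0 1"

```text
time_s: 2.4
position: [0.49, -0.0373, 0.3365]
tool_rot: [0.621, 0.784, -0.001, 0.001]
ft_force: [0.5, -0.0, 0.7]
opening: 1.002
finger_force: 0.0
```

```bash
python3 - <<'E'
from h import *
import pickle
np.set_printoptions(precision=4,suppress=True)
s=arm.observe();print(s['time_s'],s['position'],s['tool_rot'],s['ft_force'])
c=imaging.camera_info('wrist');im=imaging.read_camera('wrist')[:,:,::-1]
cv2.imwrite('pics/w2.png',im);pickle.dump((c,s),open('w2.pkl','wb'))
cv2.imwrite('pics/w2c.png',cv2.resize(im[0:260,130:400],None,fx=2.3,fy=2.3,interpolation=cv2.INTER_CUBIC))
E
```

```text
2.4 [ 0.49   -0.0373  0.3365] [ 0.6206  0.7842 -0.0005  0.0006] [ 0.496  -0.0052  0.6678]
```

View pics/w2c.png

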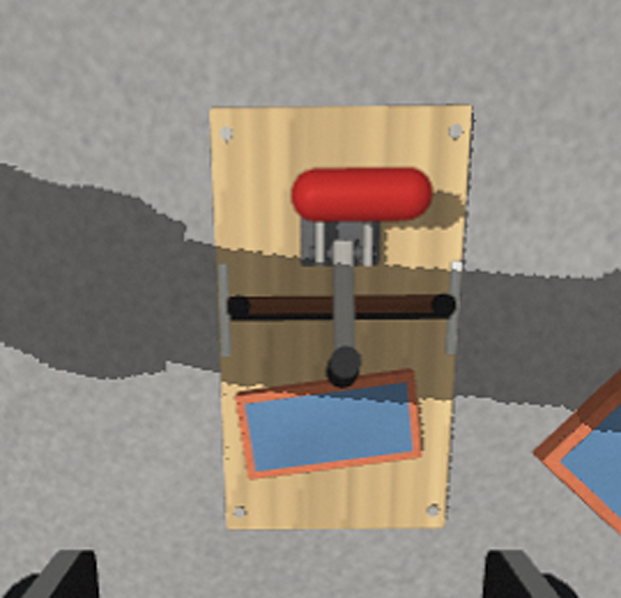

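The crop shows the tile top at about (332,428), the strip's rubber edge near row 319, the pad at (343,365) and the red grip at (362,194). Measuring now.

```bash
python3 - <<'E'
from h import *
import pickle
np.set_printoptions(precision=4,suppress=True)
c1,s1=pickle.load(open('w1.pkl','rb'));c2,s2=pickle.load(open('w2.pkl','rb'))
i1,i2=cv2.imread('pics/w1.png'),cv2.imread('pics/w2.png')
lo,hi=(95,80,25),(125,255,255)
r1=cv2.minAreaRect(blob(i1,lo,hi,(225,40,325,100)));r2=cv2.minAreaRect(blob(i2,lo,hi,(228,155,318,215)))
P,g=meet(c1,r1[0],c2,r2[0]);print('tile top',P,g)
t=onplane(c2,[r2[0]],.034)[0]
bx=onplane(c2,cv2.boxPoints(r2),.034)[:,:2];e=np.diff(bx,axis=0);L=np.linalg.norm(e,axis=1)
e=e[np.argmax(L)];ty=np.degrees(np.arctan2(e[1],e[0]))%180;print('tile',t,L,'long edge deg',ty)
cr=np.array([(210,107),(473,105),(444,528),(227,528)])/2.3+[130,0]
B=onplane(c2,cr,.018)[:,:2];print(B,np.linalg.norm(np.diff(B,axis=0),axis=1))
O=B.mean(0);x=(B[0]+B[1]-B[2]-B[3]);x/=np.linalg.norm(x);y=np.array([-x[1],x[0]])
print('jig',O,'xdeg',np.degrees(np.arctan2(x[1],x[0])))
J=lambda p:np.array([(p[:2]-O)@x,(p[:2]-O)@y])
print('tile in jig',J(t),J(P))
gr=cv2.minAreaRect(blob(i2,(0,150,60),(6,255,255),(240,60,330,105)));print('grip z.15',J(onplane(c2,[gr[0]],.15)[0]))
g=cv2.cvtColor(i2,cv2.COLOR_BGR2GRAY).astype(int)
for u in(245,255,262,292,300,312):
    col=g[118:148,u];d=np.diff(col);k=4+np.argmax(d[4:]);w=d[k-1:k+2].clip(0);row=118+k+.5+(w*[-1,0,1]).sum()/w.sum()
    print(u,row,J(onplane(c2,[(u,row)],.038)[0]),col.tolist() if u in(255,) else '')
E
```

```text
tile top [ 0.5263 -0.0724  0.0347] 0.000263998444959405
tile [ 0.5262 -0.0726  0.034 ] [0.1057 0.047  0.109 ] long edge deg 21.377311120602485
[[ 0.408   0.1009]
 [ 0.5627  0.1384]
 [ 0.6288 -0.1321]
 [ 0.4745 -0.1688]] [0.1592 0.2784 0.1587]
jig [ 0.5185 -0.0154] xdeg 103.79029659272166
tile in jig [-0.0574  0.0061] [-0.0572  0.006 ]
grip z.15 [0.0802 0.0003]
245 139.01162790697674 [0.014  0.0482] 
255 138.74096385542168 [0.0143 0.0336] [96, 98, 97, 97, 96, 96, 96, 98, 96, 98, 83, 34, 43, 44, 45, 42, 43, 45, 27, 18, 17, 80, 100, 100, 96, 98, 98, 98, 99, 99]
262 138.6860465116279 [0.0143 0.0234] 
292 138.42045454545453 [ 0.0143 -0.0203] 
300 138.42307692307693 [ 0.0142 -0.032 ] 
312 138.3021978021978 [ 0.0142 -0.0495]
```

Jig origin is (0.5185, -0.0154) with x heading 103.8°. The fence face is at jig x = +14.2 mm. The tile centre is at (-57.4, +6.1) mm, turned +7.6°, with its top at 34.7 mm. I'll go behind the tile, tilted back to clear the clamp arm, and probe the board height.

Call:
send_rows --commands "-55 14 20 0 0.1 0 0.85; -108 29 60 0 0.2 -0.009 0.85; -108 29 120 0 0.3 -0.009 0.85; -108 29 180 0 0.3 -0.009 0.85; -108 29 220 0 0.3 -0.009 0.85; -108 29 236 0 0.3 -0.009 0.85; -108 29 260 0 0.3 -0.009 0.85; -108 29 268 0 0.3 -0.009 0.85; -108 29 272 0 0.3 -0.009 0.85; -108 29 272 0 0.3 -0.009 0.85"

```text
time_s: 3.7
position: [0.5439, -0.1334, 0.065]
tool_rot: [0.609, 0.779, 0.093, -0.117]
ft_force: [-0.3, -0.8, -0.4]
opening: 0.848
finger_force: 0.0
```

```bash
cat >> h.py <<'E'
from scipy.spatial.transform import Rotation as R_
O=np.array([.5185,-.0154]);JX=np.radians(103.79)
x_=np.array([np.cos(JX),np.sin(JX)]);y_=np.array([-x_[1],x_[0]])
def st():
    s=arm.observe();p=s['position'];R=R_.from_quat(s['tool_rot']).as_matrix()
    d=p[:2]-O;f=s['ft_force']
    print('t',s['time_s'],'tcp jig mm',np.round([d@x_*1e3,d@y_*1e3,p[2]*1e3],1),'F jig',np.round([f[:2]@x_,f[:2]@y_,f[2]],2),'op',round(s['opening'],3))
    print('jig axes in tool',np.round(R.T@np.r_[x_,0],3),np.round(R.T@np.r_[y_,0],3),np.round(R.T@[0,0,1],3))
    return s
E
python3 - <<'E'
from h import *
st()
cv2.imwrite('pics/w3.png',imaging.read_camera('wrist')[:,:,::-1])
E
```

```text
t 3.7 tcp jig mm [-120.7    3.4   65. ] F jig [-0.73  0.52 -0.42] op 0.848
jig axes in tool [0.956 0.003 0.295] [ 0.004 -1.    -0.001] [ 0.295  0.002 -0.956]
```

View pics/w3.png

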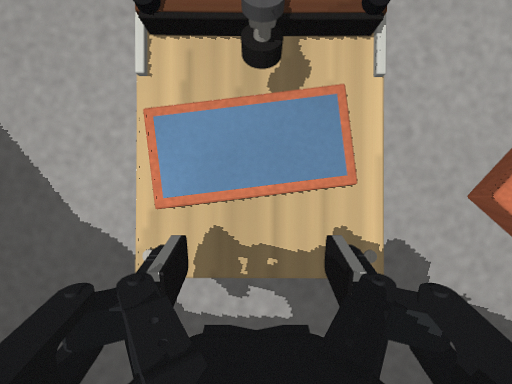

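The wrist view shows the tile at (250,147), with the fingers behind it at (172,265) and (345,265), clear of its rear edge. I'll probe down.

Call:
send_rows --commands "-3 0 9.6 0 0 0 0.85; -5.3 0 17.2 0 0 0 0.85; -6.2 0 20 0 0 0 0.85; -6.2 0 20 0 0 0 0.85"

```text
time_s: 4.25
position: [0.5432, -0.1331, 0.043]
tool_rot: [0.609, 0.779, 0.093, -0.118]
ft_force: [0.4, -0.5, -0.3]
opening: 0.846
finger_force: 0.0
```

```bash
python3 - <<'E'
from h import *
st()
E
```

```text
t 4.25 tcp jig mm [-120.2    4.1   43. ] F jig [-0.62 -0.21 -0.28] op 0.846
jig axes in tool [0.955 0.003 0.296] [ 0.003 -1.     0.   ] [ 0.296  0.001 -0.955]
```

Call:
send_rows --commands "-0.6 0 2 0 0 0 0.85; -1.2 0 4 0 0 0 0.85; -1.2 0 4 0 0 0 0.85"

```text
time_s: 4.62
position: [0.5433, -0.1333, 0.0391]
tool_rot: [0.609, 0.779, 0.093, -0.117]
ft_force: [0.5, -0.4, -0.1]
opening: 0.849
finger_force: 0.0
```

Call:
send_rows --commands "-0.6 0 2 0 0 0 0.85; -0.6 0 2 0 0 0 0.85"

```text
time_s: 4.88
position: [0.5433, -0.1332, 0.037]
tool_rot: [0.609, 0.779, 0.093, -0.117]
ft_force: [1.6, -0.5, 1.1]
opening: 0.846
finger_force: 0.0
```

Call:
send_rows --commands "-0.6 0 2 0 0 0 0.85; -0.6 0 2 0 0 0 0.85"

```text
time_s: 5.12
position: [0.5436, -0.1333, 0.0359]
tool_rot: [0.609, 0.779, 0.092, -0.117]
ft_force: [-1.5, -0.8, 6.6]
opening: 0.851
finger_force: 3.8
```

Board contact came at TCP z ≈ 36 mm, with stiffness about 5 N/mm. I'll rise 7 mm and push.

Call:
send_rows --commands "2.1 0 -6.7 0 0 0 0.85; 6.9 0 -5.2 0 0 0 0.85; 11.7 0 -3.7 0 0 0 0.85; 15.5 0 -2.6 0 0 0 0.85; 19.3 0 -1.4 0 0 0 0.85; 23.1 0 -0.2 0 0 0 0.85; 26.9 0 1 0 0 0 0.85; 30.8 0 2.2 0 0 0 0.85; 34.6 0 3.4 0 0 0 0.85; 38.4 0 4.5 0 0 0 0.85; 42.2 0 5.7 0 0 0 0.85; 45.1 0 6.6 0 0 0 0.85; 45.1 0 6.6 0 0 0 0.85"

```text
time_s: 6.75
position: [0.5324, -0.089, 0.0421]
tool_rot: [0.609, 0.779, 0.093, -0.118]
ft_force: [-0.2, 0.2, 0.4]
opening: 0.849
finger_force: 0.0
```

```bash
python3 - <<'E'
from h import *
import pickle
st()
c=imaging.camera_info('wrist');im=imaging.read_camera('wrist')[:,:,::-1];cv2.imwrite('pics/w4.png',im)
r=cv2.minAreaRect(blob(im,(95,80,25),(125,255,255),(100,40,400,300)))
bx=onplane(c,cv2.boxPoints(r),.034)[:,:2];e=np.diff(bx,axis=0);L=np.linalg.norm(e,axis=1);m=bx.mean(0)-O
e=e[np.argmax(L)];print(L,'yaw vs jig',np.degrees(np.arctan2(e@x_,-(e@y_))),'centre jig',m@x_,m@y_)
E
```

```text
t 6.75 tcp jig mm [-74.8   4.1  42.1] F jig [0.28 0.11 0.37] op 0.849
jig axes in tool [0.955 0.004 0.296] [ 0.004 -1.    -0.   ] [ 0.296  0.001 -0.955]
[0.1077123  0.04726968 0.10736292] yaw vs jig 0.2718809371207901 centre jig -0.030100875806656803 0.002574606577315143
```

View pics/w4.png

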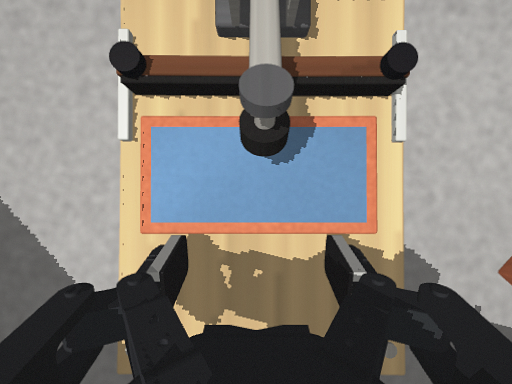

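The tile is now square (0.3°) and centred in y (+2.6 mm), at jig x = -30, about 14 mm short. I'll continue up to it slowly.

Call:
send_rows --commands "2.9 0 0.9 0 0 0 0.85; 5.7 0 1.8 0 0 0 0.85; 8.6 0 2.7 0 0 0 0.85; 10.5 0 3.3 0 0 0 0.85; 12.4 0 3.8 0 0 0 0.85; 12.4 0 3.8 0 0 0 0.85"

```text
time_s: 7.55
position: [0.5292, -0.0765, 0.0421]
tool_rot: [0.609, 0.779, 0.093, -0.118]
ft_force: [-0.1, 0.2, 0.2]
opening: 0.848
finger_force: 0.0
```

Call:
send_rows --commands "0.5 0 0.15 0 0 0 0.85; 1 0 0.3 0 0 0 0.85; 1 0 0.3 0 0 0 0.85"

```text
time_s: 7.92
position: [0.5292, -0.0761, 0.0421]
tool_rot: [0.609, 0.779, 0.093, -0.117]
ft_force: [0.2, -0.9, 0.3]
opening: 0.85
finger_force: 0.6
```

Call:
send_rows --commands "0.5 0 0.15 0 0 0 0.85; 1 0 0.3 0 0 0 0.85; 1 0 0.3 0 0 0 0.85"

```text
time_s: 8.3
position: [0.5289, -0.0749, 0.0421]
tool_rot: [0.609, 0.779, 0.093, -0.117]
ft_force: [0.1, -1.5, -0.5]
opening: 0.845
finger_force: 0.6
```

Call:
send_rows --commands "0.5 0 0.15 0 0 0 0.85; 1 0 0.3 0 0 0 0.85; 1 0 0.3 0 0 0 0.85"

```text
time_s: 8.68
position: [0.5287, -0.0745, 0.0421]
tool_rot: [0.609, 0.779, 0.092, -0.117]
ft_force: [0.7, -3.2, 0.5]
opening: 0.85
finger_force: 1.8
```

Call:
send_rows --commands "0.5 0 0.15 0 0 0 0.85; 1 0 0.3 0 0 0 0.85; 1 0 0.3 0 0 0 0.85"

```text
time_s: 9.05
position: [0.5286, -0.0742, 0.0421]
tool_rot: [0.609, 0.779, 0.092, -0.117]
ft_force: [0.6, -5.7, 1.4]
opening: 0.848
finger_force: 2.8
```

Call:
send_rows --commands "0.5 0 0.15 0 0 0 0.85; 1 0 0.3 0 0 0 0.85; 1 0 0.3 0 0 0 0.85"

```text
time_s: 9.43
position: [0.5286, -0.0739, 0.0421]
tool_rot: [0.61, 0.779, 0.092, -0.116]
ft_force: [-0.2, -7.2, 0.6]
opening: 0.85
finger_force: 3.6
```

Call:
send_rows --commands "0.6 0 0.2 0 0 0 0.85; 1.2 0 0.4 0 0 0 0.85; 1.4 0 0.4 0 0 0 0.85; 1.4 0 0.4 0 0 0 0.85; 1.4 0 0.4 0 0 0 0.85; 1.4 0 0.4 0 0 0 0.85"

```text
time_s: 10.18
position: [0.5285, -0.0737, 0.0421]
tool_rot: [0.61, 0.779, 0.092, -0.116]
ft_force: [1.1, -10.2, 2.2]
opening: 0.85
finger_force: 4.8
```

```bash
python3 - <<'E'
from h import *
st()
c=imaging.camera_info('wrist');im=imaging.read_camera('wrist')[:,:,::-1];cv2.imwrite('pics/w5.png',im)
r=cv2.minAreaRect(blob(im,(95,80,25),(125,255,255),(100,40,400,300)))
bx=onplane(c,cv2.boxPoints(r),.034)[:,:2];e=np.diff(bx,axis=0);L=np.linalg.norm(e,axis=1);m=bx.mean(0)-O
e=e[np.argmax(L)];print(L,'yaw vs jig',np.degrees(np.arctan2(e@x_,-(e@y_))),'centre jig',m@x_,m@y_)
E
```

```text
t 10.175 tcp jig mm [-59.    4.2  42.1] F jig [-10.13   1.32   2.25] op 0.85
jig axes in tool [0.957 0.001 0.292] [ 0.001 -1.    -0.001] [ 0.292  0.002 -0.957]
[0.04716696 0.10745525 0.04717996] yaw vs jig 0.11951335982258704 centre jig -0.014902433781734711 0.0025855001909213964
```

View pics/w5.png

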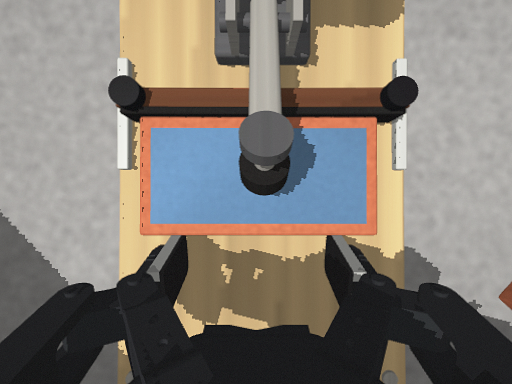

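The tile is flush on the strip (edge at row 117), yaw 0.1°, y +2.6 mm, pressed with about 10 N. I'll back off, rise, shut the fingers and tilt for the handle push.

Call:
send_rows --commands "-2 0 -0.6 0 0 0 0.85; -4 0 -1.2 0 0 0 0.85; -14 0 -4.4 0 0 0 0.85; -28.7 0 -8.8 0 0 0 0.85; -14 0 -57 0 0 0 0.5; 0 0 -105 0 -0.1 0 0; 15 4 -152 0 -0.28 0 0; 15 4 -152 0 -0.45 0 0; 70 4 -135 0 -0.6 0 0; 110 4 -120 0 -0.7 0 0; 130 4 -114 0 -0.7 0 0; 135 4 -112 0 -0.7 0 0; 135 4 -112 0 -0.7 0 0; 135 4 -112 0 -0.7 0 0"

```text
time_s: 11.98
position: [0.5086, 0.0206, 0.189]
tool_rot: [0.605, 0.771, -0.123, 0.157]
ft_force: [-0.3, -1.3, 0.5]
opening: -0.001
finger_force: 0.0
```

```bash
python3 - <<'E'
from h import *
import pickle
s=st();print(np.round(s['joint_positions'],2))
R=R_.from_quat(s['tool_rot']).as_matrix();p=s['position']
for q in(-.05,0,.1,.2,.3,.4,.5,.6,.7,.8,.88):
    G=np.r_[O+(.08+.1*np.sin(q))*x_,.05+.1*np.cos(q)]
    print(q,np.round((R.T@(G-p)-[.022,0,.019])*1e3,1))
im=imaging.read_camera('scene')[:,:,::-1];cv2.imwrite('pics/s6.png',cv2.resize(im[120:250,180:340],None,fx=4,fy=4))
E
```

```text
t 11.975 tcp jig mm [ 37.4   1.  189. ] F jig [-1.15  0.56  0.46] op -0.001
jig axes in tool [ 0.921 -0.002 -0.39 ] [-0.002 -1.    -0.   ] [-0.39   0.001 -0.921]
[ 0.24  0.41 -0.71  2.    0.77  1.07 -0.67]
-0.05 [27.9  0.9  2.3]
0 [32.5  0.9  0.2]
0.1 [41.8  0.9 -3.2]
0.2 [51.5  0.8 -5.7]
0.3 [61.4  0.8 -7.2]
0.4 [71.4  0.8 -7.7]
0.5 [81.4  0.8 -7.2]
0.6 [91.3  0.8 -5.7]
0.7 [101.    0.7  -3.2]
0.8 [110.3   0.7   0.2]
0.88 [117.6   0.7   3.6]
```

View pics/s6.png

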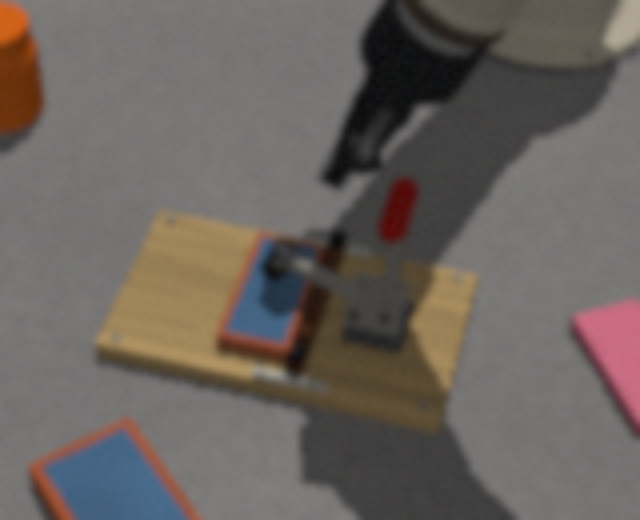

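The scene crop shows the shut fingertips behind the red grip (400,210), and the tile still against the fence. I'll push the first part and check.

Call:
send_rows --commands "15 1 2 0 0 0 0; 24 1 2 0 0 0 0; 29 1 1.5 0 0 0 0; 33 1 0 0 0 0 0; 37 1 -2 0 0 0 0; 42 1 -3 0 0 0 0; 46 1 -4.5 0 0 0 0; 46 1 -4.5 0 0 0 0"

```text
time_s: 13.02
position: [0.4991, 0.0638, 0.1765]
tool_rot: [0.604, 0.771, -0.124, 0.159]
ft_force: [0.4, -6.6, 7.3]
opening: -0.002
finger_force: 4.3
```

```bash
python3 - <<'E'
from h import *
s=st()
R=R_.from_quat(s['tool_rot']).as_matrix();p=s['position']
for q in(.2,.3,.4,.5,.6,.7,.8,.88):
    G=np.r_[O+(.08+.1*np.sin(q))*x_,.05+.1*np.cos(q)]
    print(q,np.round((R.T@(G-p)-[.022,0,.019])*1e3,1))
E
```

```text
t 13.025 tcp jig mm [ 81.6  -0.  176.5] F jig [-6.54  1.17  7.34] op -0.002
jig axes in tool [ 0.919  0.001 -0.395] [ 0.001 -1.    -0.001] [-0.395  0.001 -0.919]
0.2 [ 6.  -0.  -0.1]
0.3 [15.9  0.  -1.6]
0.4 [25.9  0.  -2.2]
0.5 [35.9  0.  -1.7]
0.6 [45.8  0.  -0.3]
0.7 [55.5  0.   2.1]
0.8 [64.9  0.   5.5]
0.88 [72.1  0.   8.9]
```

Contact force is about 10 N, as expected. Continuing over the arc.

Call:
send_rows --commands "4 0 -0.5 0 0 0 0; 9 0 -1.2 0 0 0 0; 14 0 -1.6 0 0 0 0; 19 0 -2 0 0 0 0; 24 0 -2.2 0 0 0 0; 29 0 -2.2 0 0 0 0; 34 0 -1.8 0 0 0 0; 39 0 -1.5 0 0 0 0; 44 0 -0.6 0 0 0 0; 49 0 0.5 0 0 0 0; 54 0 1.7 0 0 0 0; 59 0 3.3 0 0 0 0; 63 0 5 0 0 0 0; 66 0 6 0 0 0 0; 66 0 6 0 0 0 0; 66 0 6 0 0 0 0"

```text
time_s: 15.02
position: [0.4846, 0.1232, 0.1441]
tool_rot: [0.604, 0.772, -0.122, 0.157]
ft_force: [-1.0, -0.2, -0.6]
opening: -0.001
finger_force: 0.0
```

```bash
python3 - <<'E'
from h import *
s=st()
C={n:imaging.camera_info(n) for n in('scene','top')};I={n:imaging.read_camera(n)[:,:,::-1].copy() for n in C}
cv2.imwrite('pics/s7.png',cv2.resize(I['scene'][120:250,180:340],None,fx=4,fy=4))
E
```

```text
t 15.025 tcp jig mm [ 1.427e+02 -1.000e-01  1.441e+02] F jig [ 0.02  1.   -0.58] op -0.001
jig axes in tool [ 0.921  0.003 -0.39 ] [ 0.002 -1.    -0.003] [-0.39   0.001 -0.921]
```

View pics/s7.png

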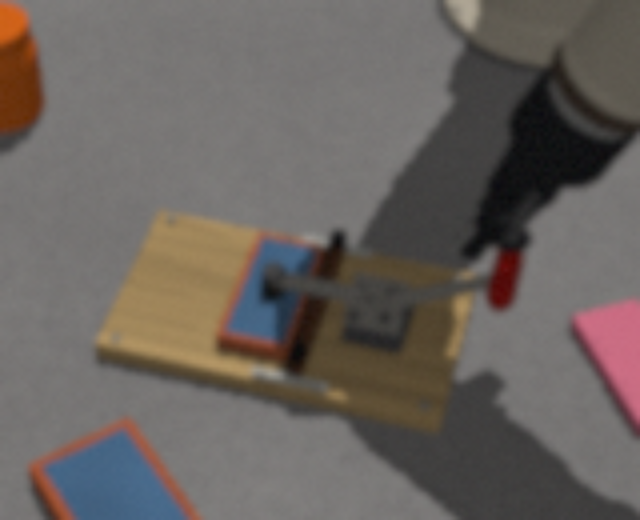

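The handle has snapped over (grip at (505,280)), with no force on the tool and the pad down on the tile. I'll retreat and verify.

Call:
send_rows --commands "-10 0 -10 0 0 0 0; -30 0 -50 0 0 0 0; -60 0 -110 0 0 0 0; -90 0 -150 0 0.2 0 0; -120 0 -160 0 0.4 0 0; -120 0 -160 0 0.4 0 0; -120 0 -160 0 0.4 0 0; -120 0 -160 0 0.4 0 0"

```text
time_s: 16.12
position: [0.4949, 0.0781, 0.3378]
tool_rot: [0.615, 0.789, -0.0, 0.0]
ft_force: [0.9, 0.1, 0.1]
opening: -0.003
finger_force: 0.0
```

```bash
python3 - <<'E'
from h import *
s=st()
c=imaging.camera_info('wrist');im=imaging.read_camera('wrist')[:,:,::-1];cv2.imwrite('pics/w8.png',im)
C=imaging.camera_info('scene');I=imaging.read_camera('scene')[:,:,::-1].copy()
lo,hi=(0,150,60),(6,255,255)
g1=cv2.minAreaRect(blob(im,lo,hi));g2=cv2.minAreaRect(blob(I,lo,hi,(290,165,325,210)))
P,e=meet(c,g1[0],C,g2[0]);d=P[:2]-O;print('grip jig',d@x_,d@y_,P[2],e,'expect .165 0 .102')
E
```

```text
t 16.125 tcp jig mm [ 96.4   0.6 337.8] F jig [-0.1  -0.87  0.08] op -0.003
jig axes in tool [ 1.     0.007 -0.001] [ 0.007 -1.    -0.   ] [-0.001  0.    -1.   ]
grip jig 0.16509551054090357 0.000507213628182915 0.10203006032762854 0.0007202565745468839 expect .165 0 .102
```

View pics/w8.png

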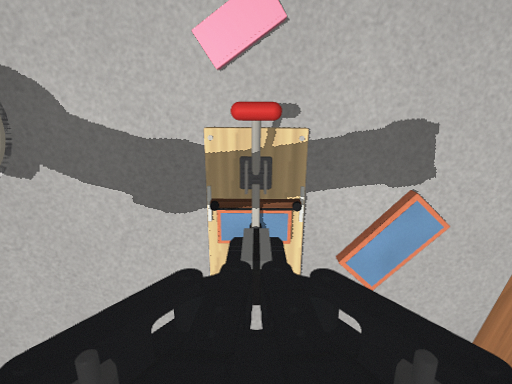

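The grip measures exactly at the stop position (165, 0, 102 mm). The tile sits flush on the strip at (255,226), and the robot is clear of everything.

```bash
python3 -c "
from station import arm
print(arm.job_done())"
```

```text
the job is handed in; nothing more can be done
None
```

The job is handed in: the tile was pressed on the fence at about 10 N (0.1° off square, 2.6 mm off centre), and the clamp handle then snapped to its stop at about 15 s; the judge's result was not shown.

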